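# Slide the plate carrier home under the leaf spring

## Task

The plate carrier lies on the spring-raised bed at the open end of the marking fixture. With the fingertips, press it hard down into the channel on its low thumb step and, keeping it pressed, push it along under the bridge and its leaf spring until it is fully home against the end stop and the sprung bed has popped up behind it. Only press and push: do not lift the carrier out of its channel, leave the register, union nut and paste can where they stand, and finish clear of everything.

Things in the scene. Friction and masses are not known exactly. Their poses are not given: they have to be found in the camera images.
- fixture: Marking fixture fixed to the bench, yaw varies: base plate 240 x 120 x 10 mm. Origin: centre of its underside on the bench; z up; x along the channel from its open end (-x, towards the robot) to the end stop (+x). Channel 67 mm wide, floor 20 mm above the bench; side rails 10 mm thick, 34 mm above the bench. The sprung bed is 38 mm wide, with fixed ledges at floor height on both sides.
- bridge (a point): Middle of the top of the steel bridge across the channel. It spans fixture x = 34 to 49 mm; its underside is 21 mm above the channel floor, its top 53 mm above the bench.
- stop_face (a point): Foot of the end stop's face, on the channel floor, at fixture x = 103 mm; the stop is 18 mm high. The carrier's nose touches it when home.
- bed_front (a point): Front edge of the sprung bed, at channel floor height, at fixture x = -20 mm; the bed runs back from here to x = -108 mm.
- carrier: Loose metal plate carrier, 120 x 64 mm, about 0.25 kg, 1.5 mm play each side in the channel. Origin: centre of underside; x to its nose (as the fixture's x). Front 80 mm: block 18 mm high; rear 40 mm: thumb step 10 mm high. Starts on the raised bed, underside 28 mm above the bench, too high for the bridge; pressed down, 20 mm. Home: origin at fixture x = 43 mm, tail 3 mm past the bed's front edge.
- thumb_step (a point): Point to press: on the top of the carrier's thumb step, on the centre line, 22 mm from the carrier's tail and 18 mm behind the upright rear face of the block. That face stands 8 mm above the step; a fingertip on the step pushes against it (at fixture x = 23 mm when home).
- bed (a joint): Spring bed under the carrier: metres pressed down. 0 = risen, its top 8 mm above the channel floor; 0.008 = level with the floor. Its spring pushes up with about 7 N when risen and 12 N when level. Once the carrier has moved off it the bed springs up and blocks the way back.
- leaf (a joint): Leaf spring: 20 mm wide, slopes from the bridge down to a toe at fixture x = 76 mm, about 15 mm above the channel floor. Radians lifted: 0 = hanging free; about 0.1 when the carrier's block is under its toe, pressing down with about 4 to 6 N.
- register: Bystander: round water-meter register with dial, black, 67 mm across, 48 mm high, standing on the bench; origin at the centre of its underside.
- union_nut: Bystander: brass hexagon union nut, 36 x 41 mm, 24 mm high, on the bench; origin at the centre of its underside.
- paste_can: Bystander: white can with a red band, 67 mm across, 72 mm high, on the bench; origin at the centre of its underside.
Not all that is in view belongs to the job. What is shaped like the carrier but pink, turquoise or yellow is not meant.

How it is judged (in metres and radians):
On the way, in this order (a step that is already met when the one before it is completed fails the run):
1. the carrier is pressed down on the sprung bed at the entry of the bridge (value of joint bed above 0.004 m and x of carrier in the frame of fixture below -0.015 m), for 0.05 s.
2. the carrier's block has passed under the leaf spring (value of joint leaf above 0.04 rad and x of carrier in the frame of fixture above 0.025 m), for 0.05 s.
At the end, for the whole second after the job is handed in: The carrier rests flat on the channel floor (within 2.5 mm), its origin 39 to 47 mm along the fixture's x (home is 43), under the lifted leaf spring (over 0.04 rad), with the bed risen behind it (pressed less than 2 mm), at rest (x of carrier in the frame of fixture between 0.039 and 0.047 m and z of carrier in the frame of fixture between 0.017 and 0.0225 m and value of joint bed below 0.002 m and value of joint leaf above 0.04 rad and angle between carrier's own z axis and vertical below 0.04 rad and linear speed of carrier below 0.01 m/s); the robot touches nothing.
It fails at once if the carrier is lifted out of its channel or tipped up (z of carrier in the frame of fixture above 0.043 m or angle between carrier's own z axis and vertical above 0.4 rad).
It fails at once if the register, union nut or paste can is moved more than 15 mm (distance of any of register, union_nut, paste_can from where it was at the start of the episode above 0.015 m).
It also fails if it takes over 32 s, if anything falls off the work surface, if the arm or the gripper's body presses on something with over 40 N, if the wrist force passes 120 N, or if a joint passes its speed limit or range.

## Robot

A 7-joint arm with a two-finger parallel gripper is mounted at the origin on the work surface; the furniture and walls round the work are solid. World frame = base frame: x ahead of the robot, y to its left, z up, the work surface at z = 0. Lengths are in m, angles in degrees, forces in N, time in s.
With the tool pointing down it reaches from about 0.425 to 0.875 m from the base axis. Payload 4.7 kg.
Tool frame: the origin (TCP) lies at the very end of the fingers, on their centre line; the grasp point (between the pads) lies 19 mm behind it (pinch_z is the distance from the TCP to the grasp point, in m); z points along the fingers, y is the direction in which the jaws open and shut (so a half turn about z gives the same grasp; the last joint's range is limited). The gripper opens to 87 mm and grips with 3 to 60 N. Pads are 19 mm wide; open, the fingers measure 117 mm over their backs; the gripper's body (75 mm by 190 mm) begins 51 mm behind the grasp point.
Start: joints at [0.808, 18.392, -4.016, 83.108, 1.295, 78.541, -3.26], TCP at [0.65, -0, 0.223] pointing down, gripper open.
Joint ranges: [-163.93, 163.93], [-17.29, 119.83], [-79.2, 71.16], [3.27, 140.29], [-89.18, 269.18], [5.43, 117.66], [-154.24, 154.24]. Speed limits (degrees/s): [147.25, 147.25, 180, 180, 180, 180, 180].

## Interface

Orientations are given as [roll, pitch, yaw] about the fixed x, y, z axes, in that order (R = Rz(yaw) Ry(pitch) Rx(roll)).
In Python, from cell import get_obs, read_camera, camera_params, sign_off, pinch_z gives the robot as it stands.
- The arm moves only by the shell command python3 -m handwheel 'ROWS' [FORCE]. ROWS is JSON, a list of rows, each a list of 5 numbers: the finger opening in m, from 0 to 0.087, then the shift along the tool's x, y, z in m, then the turn about the tool's z in rad. In form: [[jaw, tx, ty, tz, twist], ...]. A call has 1 to 20 rows; each row is the pose to reach, as a shift and turn from the pose commanded when the call began, along the tool's axes at that moment; what a row does not reach only later rows make up. A row lasts 1/10 s, in which the tool goes at most 50 mm and 8.59 degrees, less where a joint would pass 70% of its speed; a pose out of reach is approached as far as the arm can. A call with a gripper value outside its range is refused whole. The fingers move at their own pace and stop on an object; FORCE is the grip in N (left out, the last holds). Time passes only in rows, so rows that repeat a pose let the fingers close. It gives the time, the measured TCP pose, the force and the opening at its end, in the units of the state.
- get_obs(): the state, without advancing time (a new reading comes with each control period).
- read_camera(name): name is "scene" or "side" or "wrist"; returns the picture (420x560x3 uint8, blue, green, red); there is no depth.
- camera_params(name): a dict with "camera_matrix" (3x3 intrinsics, pixels), "R" (3x3) and "t" (3): a world point X has camera coordinates R X + t. Camera axes: x right, y down, z forward; pixel columns grow to the right and rows downward; lengths in m; the calibration is good to about 2 mm. The wrist camera is an equidistant fisheye: a pixel r from the principal point sees the ray r / f radians off the axis. A picture is of the moment at which its call begins: read the wrist's pose just before it. camera_params takes no time and is no camera call; for the wrist camera it gives the pose at the moment of the call.
- sign_off(): hands the job in, once; it reports no verdict.
The state is a dict: "time_s": time; "qpos": joint angles; "joint_velocities": joint speeds; "effort": joint torques, N m; "tool_pos": TCP position; "tool_rot": TCP orientation; "force": force on the tool from outside, world axes, zero at the start; "wrist_torque": the same for the moment, N m; "grip_width": finger opening in m.
Only numpy, scipy, OpenCV 4.12 (cv2) and the standard library are available. Lean on these libraries where they do the work, as an engineer would, in place of code of your own. Each camera call takes 0.05 s, during which the arm holds its last target.

## Working session

There is one attempt and no reset: what is moved stays moved. The work goes in short steps, Python scripts to look and compute and a shell command to move; the robot and the scene stay as the last step left them, time stands still between calls to the robot, and variables do not carry over. Pictures are saved under pics/ and viewed, and the job is handed in when it is done.

```bash
ls; mkdir -p pics; python3 - <<'E'
from cell import *
import cv2
print(get_obs(), pinch_z)
for n in("scene","side","wrist"):
    p=camera_params(n); print(n,p)
    cv2.imwrite(f"pics/{n}0.png",read_camera(n))
E
```

```text
pics
{'time_s': 0.0, 'qpos': array([ 0.8087    , 18.43906267, -4.01595692, 83.17448708,  1.29706294,
       78.54026225, -3.26081849]), 'joint_velocities': array([ 0.03089173,  0.05917562,  0.04455132, -0.02388485, -0.08749298,
       -0.0904034 ,  0.04993874]), 'effort': array([-2.58547143e-04, -4.91284704e+01, -4.03903294e-01, -3.12526345e+01,
       -6.40594075e-02,  4.37659642e-02,  1.61017233e-04]), 'tool_pos': array([ 6.49452818e-01, -6.86151303e-05,  2.21465180e-01]), 'tool_rot': array([-1.79891547e+02,  7.59644752e-03,  9.00010446e+01]), 'force': array([ 0.64557193,  0.07830885, -0.01157537]), 'wrist_torque': array([-0.09197001, -0.00760522, -0.02405698]), 'grip_width': 0.08678748701046637} 0.0187
scene {'camera_matrix': array([[489.21936554,   0.        , 270.41512769],
       [  0.        , 489.21936554, 209.69908958],
       [  0.        ,   0.        ,   1.        ]]), 'R': array([[-0.90433713, -0.42669269,  0.01037815],
       [-0.29109041,  0.59879253, -0.74613262],
       [ 0.31215497, -0.67777641, -0.66571646]]), 't': array([0.46877083, 0.2190813 , 0.99201169])}
side {'camera_matrix': array([[411.13327896,   0.        , 285.40760268],
       [  0.        , 411.13327896, 211.95086724],
       [  0.        ,   0.        ,   1.        ]]), 'R': array([[-0.93047871, -0.3663288 , -0.00354725],
       [-0.24263149,  0.62348328, -0.7432352 ],
       [ 0.27448011, -0.69070385, -0.66902082]]), 't': array([0.47028839, 0.18670018, 0.88634907])}
wrist {'camera_matrix': array([[325.1922621 ,   0.        , 280.85711906],
       [  0.        , 325.1922621 , 209.87522844],
       [  0.        ,   0.        ,   1.        ]]), 'R': array([[ 9.99999213e-01, -6.77331942e-04, -1.05614074e-03],
       [-3.92201914e-04, -9.68332330e-01,  2.49664465e-01],
       [-1.19180094e-03, -2.49663855e-01, -9.68331833e-01]]), 't': array([-0.65001738, -0.0305112 ,  0.38800602])}
```

View pics/scene0.png

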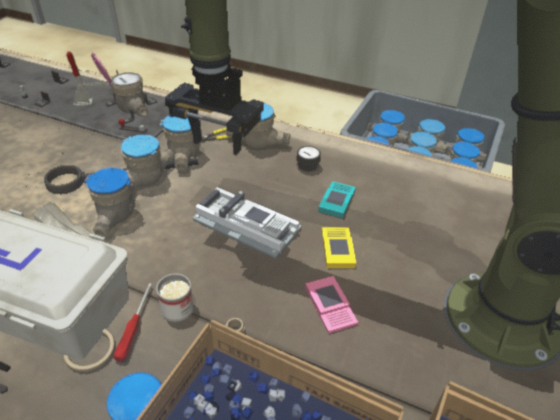

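View pics/side0.png

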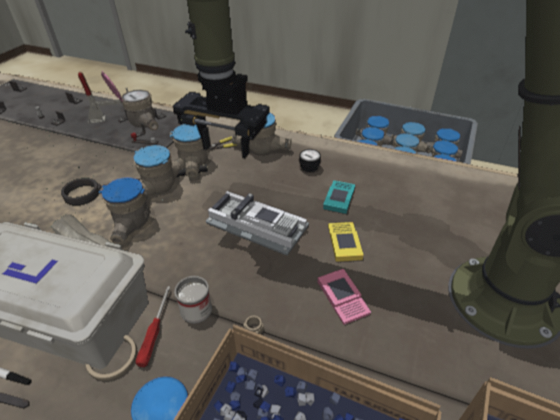

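View pics/wrist0.png

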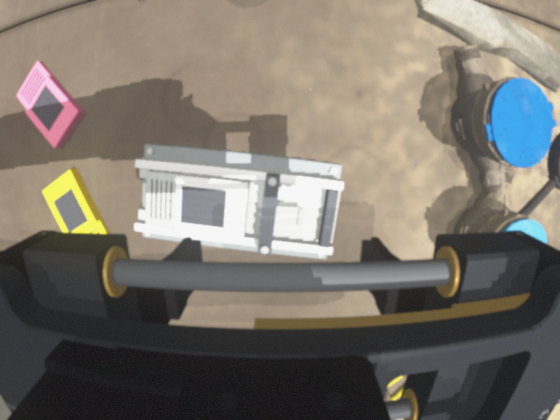

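The wrist view shows the metal carrier in the fixture, with its ribbed thumb step at about (158,198). It is metal grey and sits in the channel. The pink (50,105), yellow (75,205) and turquoise look-alikes lie on the bench, so they are not meant. An enlarged crop will confirm this.

```bash
python3 - <<'E'
import cv2
a=cv2.imread("pics/wrist0.png")[135:265,125:355]
cv2.imwrite("pics/crop0.png",cv2.resize(a,None,fx=3.45,fy=3.45,interpolation=cv2.INTER_CUBIC))
a=cv2.imread("pics/scene0.png")[180:262,185:310]
cv2.imwrite("pics/crop1.png",cv2.resize(a,None,fx=6,fy=6,interpolation=cv2.INTER_CUBIC))
E
```

```text
(no output)
```

View pics/crop0.png

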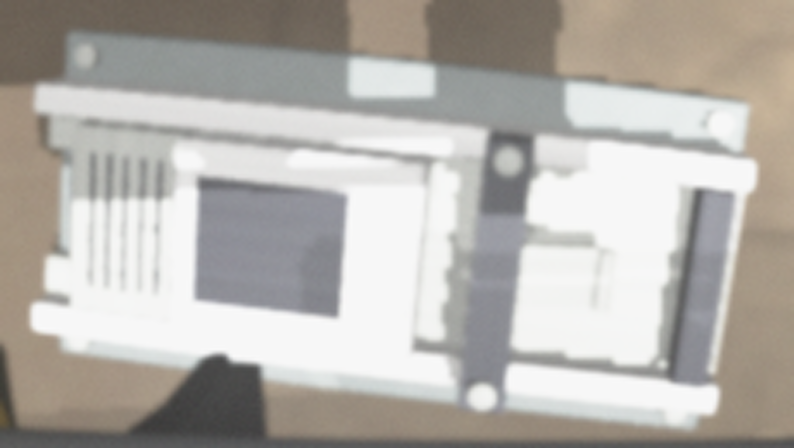

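View pics/crop1.png

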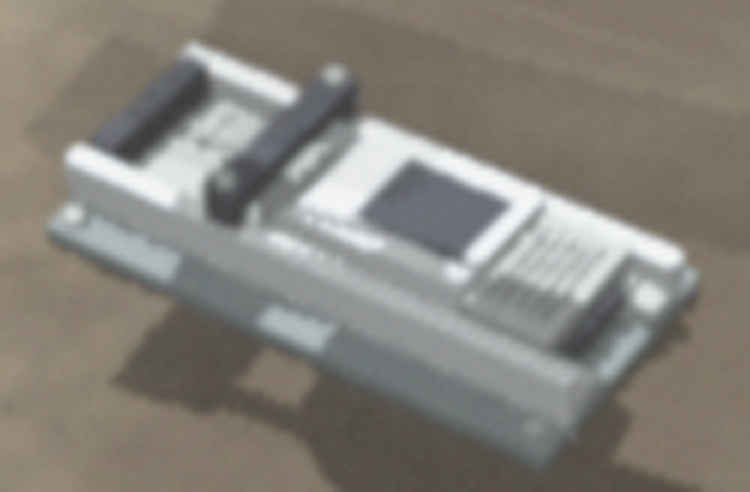

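```bash
cat > h.py <<'E'
import numpy as np, cv2
from cell import *
def ray(p,uv,wrist):
    K=p["camera_matrix"];u=(uv[0]-K[0,2])/K[0,0];v=(uv[1]-K[1,2])/K[1,1]
    if wrist:
        r=np.hypot(u,v);d=np.array([np.sin(r)*u/r,np.sin(r)*v/r,np.cos(r)])
    else: d=np.array([u,v,1.])
    return -p["R"].T@p["t"], p["R"].T@d
def onz(p,uv,z,wrist):
    c,d=ray(p,uv,wrist); return (c+d*(z-c[2])/d[2])
E
python3 - <<'E'
from h import *
pw=camera_params("wrist");ps=camera_params("scene")
W=dict(railF0=(35,84,.034),railF1=(757,158,.034),railN0=(30,330,.034),railN1=(716,412,.034),railF0in=(35,110,.034),railN0in=(32,303,.034),
baseF0=(68,32,.01),baseF1=(750,103,.01),br1=(509,160,.053),br2=(483,397,.053),stop1=(692,190,.038),stop2=(672,378,.038),step1=(80,123,.038),step2=(70,310,.038),blk1=(178,145,.046),blk2=(168,325,.046),nose1=(430,165,.046),nose2=(413,350,.046))
P={}
for k,(x,y,z) in W.items(): P[k]=onz(pw,(125+(x+.5)/3.45-.5,135+(y+.5)/3.45-.5),z,1);print(k,P[k].round(4))
S=dict(railF0=(683,250,.034),railF1=(190,43,.034),railN1=(70,150,.034),railN0=(592,375,.034),baseN0=(545,466,.01),baseN1=(50,225,.01),br1=(333,73,.053),br2=(225,175,.053),blk1=(543,205,.046),blk2=(465,297,.046))
for k,(x,y,z) in S.items(): print("S",k,onz(ps,(185+(x+.5)/6-.5,180+(y+.5)/6-.5),z,0).round(4))
for a,b in(("railF0","railF1"),("railN0","railN1"),("baseF0","baseF1"),("br2","br1"),("railN0","railF0")):
    d=P[b]-P[a];print(a,b,np.hypot(*d[:2]),np.degrees(np.arctan2(d[1],d[0])))
E
```

```text
railF0 [0.4823 0.0375 0.034 ]
railF1 [0.7196 0.0103 0.034 ]
railN0 [ 0.4711 -0.0486  0.034 ]
railN1 [ 0.7099 -0.0762  0.034 ]
railF0in [0.4816 0.0287 0.034 ]
railN0in [ 0.4733 -0.0386  0.034 ]
baseF0 [0.485  0.0533 0.01  ]
baseF1 [0.7213 0.0252 0.01  ]
br1 [0.6413 0.0125 0.053 ]
br2 [ 0.6325 -0.0629  0.053 ]
stop1 [6.984e-01 6.000e-04 3.800e-02]
stop2 [ 0.6939 -0.0623  0.038 ]
step1 [0.5    0.0242 0.038 ]
step2 [ 0.4899 -0.0397  0.038 ]
blk1 [0.5369 0.0172 0.046 ]
blk2 [ 0.5287 -0.042   0.046 ]
nose1 [0.617  0.0099 0.046 ]
nose2 [ 0.61   -0.0497  0.046 ]
S railF0 [ 0.4695 -0.0499  0.034 ]
S railF1 [ 0.7072 -0.077   0.034 ]
S railN1 [0.7164 0.004  0.034 ]
S railN0 [0.4736 0.0281 0.034 ]
S baseN0 [0.479  0.0574 0.01  ]
S baseN1 [0.7157 0.0246 0.01  ]
S br1 [ 0.6323 -0.0659  0.053 ]
S br2 [0.641 0.008 0.053]
S blk1 [ 0.5245 -0.0377  0.046 ]
S blk2 [0.5293 0.0223 0.046 ]
railF0 railF1 0.23891479374600202 -6.520384782640971
railN0 railN1 0.24044422596663323 -6.612656579736504
baseF0 baseF1 0.23796290696673084 -6.7619413797042345
br2 br1 0.07587045574237297 83.35235345661793
railN0 railF0 0.08673194680130857 82.59471582960761
```

```bash
python3 -m handwheel '[[0,0,-0.02,0,-0.1456],[0,0,-0.04,0,-0.2912],[0,0,-0.06,0,-0.4368],[0,-0.002,-0.08,0,-0.5824],[0,-0.004,-0.1,0,-0.728],[0,-0.006,-0.12,0,-0.8736],[0,-0.008,-0.131,0,-1.0192],[0,-0.01,-0.131,0.02,-1.1648],[0,-0.01,-0.131,0.04,-1.3104],[0,-0.01,-0.131,0.06,-1.456],[0,-0.01,-0.131,0.08,-1.456],[0,-0.01,-0.131,0.1,-1.456],[0,-0.01,-0.131,0.1,-1.456]]' 20
python3 - <<'E'
from h import *
print(camera_params("wrist")); cv2.imwrite("pics/w1.png",read_camera("wrist")); cv2.imwrite("pics/s1.png",cv2.resize(read_camera("scene")[150:300,160:360],None,fx=4,fy=4,interpolation=cv2.INTER_CUBIC))
o=get_obs();print(o["tool_pos"],o["tool_rot"],o["force"])
E
```

```text
time_s: 1.45
tool_pos: [0.5165, -0.0101, 0.1196]
tool_rot: [-180.0, -0.3, 173.4]
force: [-0.5, 0.4, 0.3]
grip_width: 0.0011
{'camera_matrix': array([[325.1922621 ,   0.        , 280.85711906],
       [  0.        , 325.1922621 , 209.87522844],
       [  0.        ,   0.        ,   1.        ]]), 'R': array([[ 0.11521402,  0.99333997, -0.00119763],
       [ 0.96339679, -0.11144706,  0.24381589],
       [ 0.24205859, -0.0292448 , -0.9698208 ]]), 't': array([-0.04850386, -0.50330457,  0.16338824])}
[ 0.51887671 -0.01001173  0.12266631] [-1.79996897e+02 -3.28275615e-02  1.73424690e+02] [0.5436469  0.18395612 0.26975863]
```

View pics/w1.png

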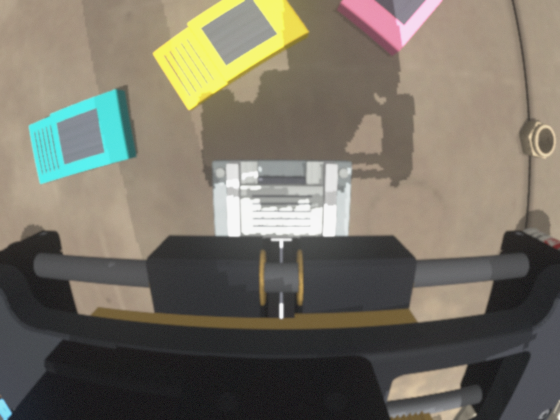

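View pics/s1.png

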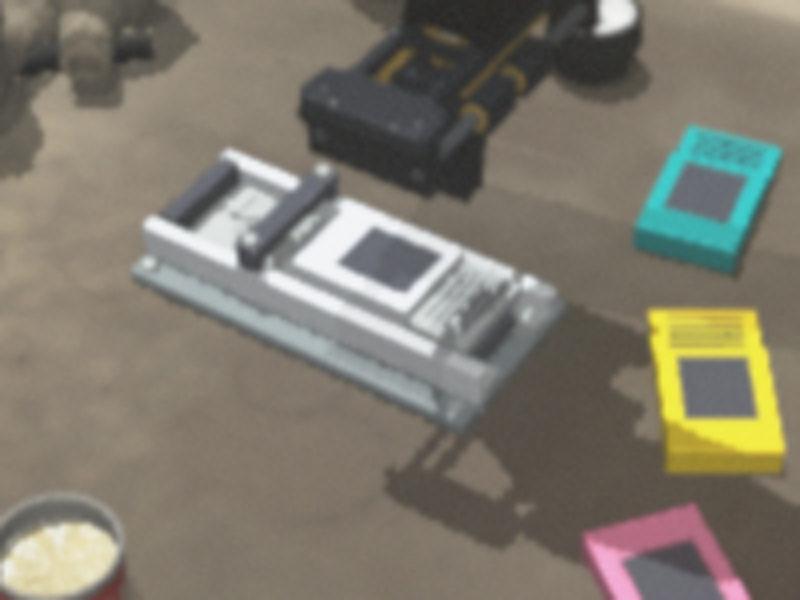

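```bash
python3 - <<'E'
from h import *
ps=camera_params("scene");pw=camera_params("wrist")
o=get_obs()
q=ps["camera_matrix"]@(ps["R"]@o["tool_pos"]+ps["t"]);q=q[:2]/q[2];print((q-[160,150])*4)
print("reg",onz(ps,(308,154),.048,0),"nut",onz(ps,(235,325),.024,0),"can",onz(ps,(175,285),.072,0))
# tail top edge / rail ends in wrist view
for n,uv,z in(("railL end",(232,162),.034),("railR end",(334,162),.034),("tail L",(247,193),.038),("tail R",(317,193),.038)):
    P=onz(pw,uv,z,1);d=P-[.5957,-.0193,0];print(n,P.round(4),d[:2]@[.9934,-.1149],d[:2]@[.1149,.9934])
a=cv2.imread("pics/w1.png")[150:245,205:360];cv2.imwrite("pics/c2.png",cv2.resize(a,None,fx=5,fy=5,interpolation=cv2.INTER_CUBIC))
E
```

```text
[450.86604844 185.33839941]
reg [ 0.54470575 -0.29402779  0.048     ] nut [0.46969313 0.2638506  0.024     ] can [0.6015872  0.26165564 0.072     ]
railL end [ 0.4737 -0.0438  0.034 ] -0.11833271845720635 -0.0383830536591151
railR end [0.4828 0.0348 0.034 ] -0.11836456516362372 0.04074463698462945
tail L [ 0.4987 -0.035   0.038 ] -0.09451425733708345 -0.026701942508724204
tail R [0.505  0.0188 0.038 ] -0.09451073242657307 0.02746161701419416
```

View pics/c2.png

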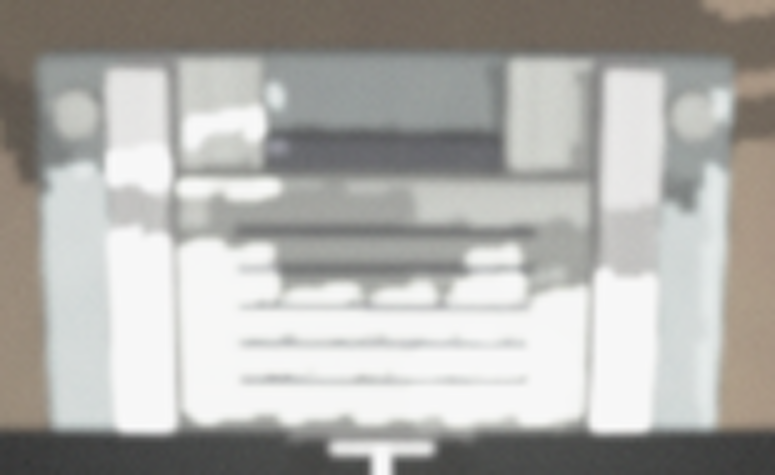

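```bash
python3 -m handwheel '[[0,0,0,0.02,0],[0,0,0,0.04,0],[0,0,0,0.06,0],[0,0,0,0.072,0],[0,0,0,0.078,0],[0,0,0,0.078,0]]'
python3 - <<'E'
from h import *
cv2.imwrite("pics/s2.png",cv2.resize(read_camera("scene")[170:270,180:310],None,fx=6,fy=6,interpolation=cv2.INTER_CUBIC))
o=get_obs();print(o["tool_pos"],o["tool_rot"],o["force"])
E
```

```text
time_s: 2.15
tool_pos: [0.5191, -0.01, 0.0447]
tool_rot: [-180.0, -0.0, 173.4]
force: [0.0, 0.2, 0.6]
grip_width: 0.0007
[ 0.51961494 -0.01000168  0.04523864] [1.79994690e+02 5.64769731e-02 1.73424385e+02] [ 0.7178402   0.55217331 -0.51711559]
```

View pics/s2.png

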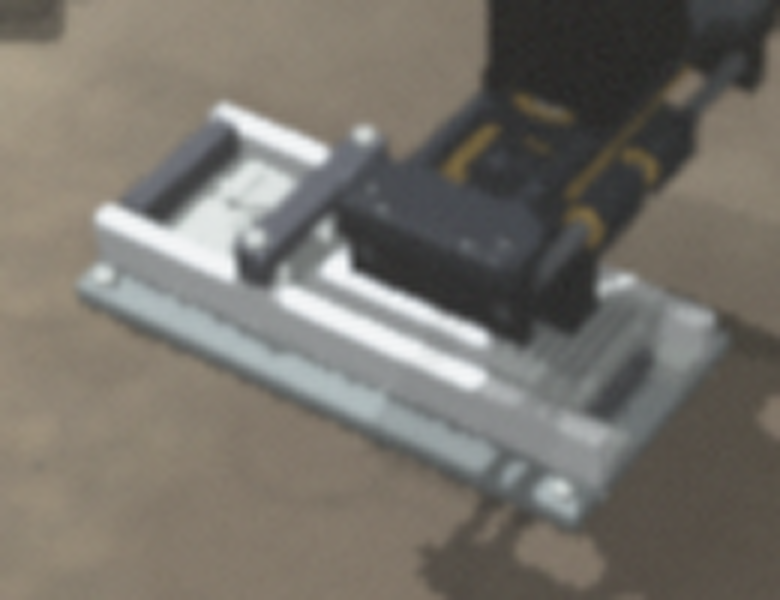

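```bash
python3 -m handwheel '[[0,0,0,0.004,0],[0,0,0,0.008,0],[0,0,0,0.011,0],[0,0,0,0.011,0],[0,0,0,0.011,0]]'
python3 - <<'E'
from h import *
ps=camera_params("scene");cv2.imwrite("pics/s3.png",cv2.resize(read_camera("scene")[170:270,180:310],None,fx=6,fy=6,interpolation=cv2.INTER_CUBIC))
o=get_obs();print(o["tool_pos"],o["tool_rot"],o["force"])
q=ps["camera_matrix"]@(ps["R"]@o["tool_pos"]+ps["t"]);q=q[:2]/q[2];print((q-[180,170])*6)
E
```

```text
time_s: 2.7
tool_pos: [0.52, -0.01, 0.0347]
tool_rot: [180.0, 0.1, 173.4]
force: [-1.2, -0.2, 6.3]
grip_width: 0.0008
[ 0.51999839 -0.01002366  0.03467119] [1.79994498e+02 1.11368677e-01 1.73422443e+02] [-0.71721412 -0.26119702  5.9330508 ]
[550.62529109 330.64398856]
```

View pics/s3.png

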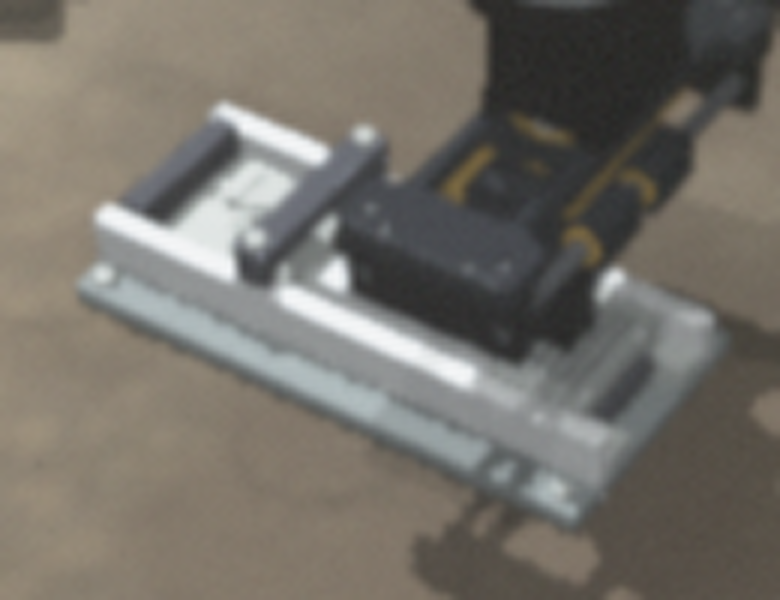

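```bash
python3 - <<'E'
from h import *
ps=camera_params("scene")
for uv in((348,262),(520,355)):
  for z in(.06,.08,.105):
    d=onz(ps,(180+uv[0]/6,170+uv[1]/6),z,0)-[.5957,-.0193,0];print(uv,z,d[:2]@[.9934,-.1149],d[:2]@[.1149,.9934])
E
```

```text
(348, 262) 0.06 -0.004143211068381648 0.03262841534823232
(348, 262) 0.08 -0.01726957233297705 0.05041140160696311
(348, 262) 0.105 -0.033677523913721294 0.07264013443037678
(520, 355) 0.06 -0.08733042735002058 0.04063743994604759
(520, 355) 0.08 -0.0982647591447875 0.05820938394699268
(520, 355) 0.105 -0.11193267388824614 0.08017431394817405
```

```bash
python3 -m handwheel '[[0,0,0,0.002,0],[0,0,0,0.004,0],[0,0,0,0.006,0],[0,0,0,0.006,0],[0,0,0,0.006,0]]'
```

```text
time_s: 3.25
tool_pos: [0.5201, -0.01, 0.0304]
tool_rot: [-180.0, 0.1, 173.4]
force: [-5.6, 1.0, 18.2]
grip_width: 0.0004
```

```bash
python3 -m handwheel '[[0,0,0,0.001,0],[0,0,0,0.002,0],[0,-0.003,0,0.002,0],[0,-0.006,0,0.002,0],[0,-0.009,0,0.002,0],[0,-0.012,0,0.002,0],[0,-0.015,0,0.002,0],[0,-0.015,0,0.002,0]]'
python3 - <<'E'
from h import *
cv2.imwrite("pics/s4.png",cv2.resize(read_camera("scene")[170:270,180:310],None,fx=6,fy=6,interpolation=cv2.INTER_CUBIC))
E
```

```text
time_s: 4.05
tool_pos: [0.5313, -0.0108, 0.0302]
tool_rot: [-180.0, -0.4, 173.4]
force: [-20.6, 1.7, 41.6]
grip_width: 0.0002
```

View pics/s4.png

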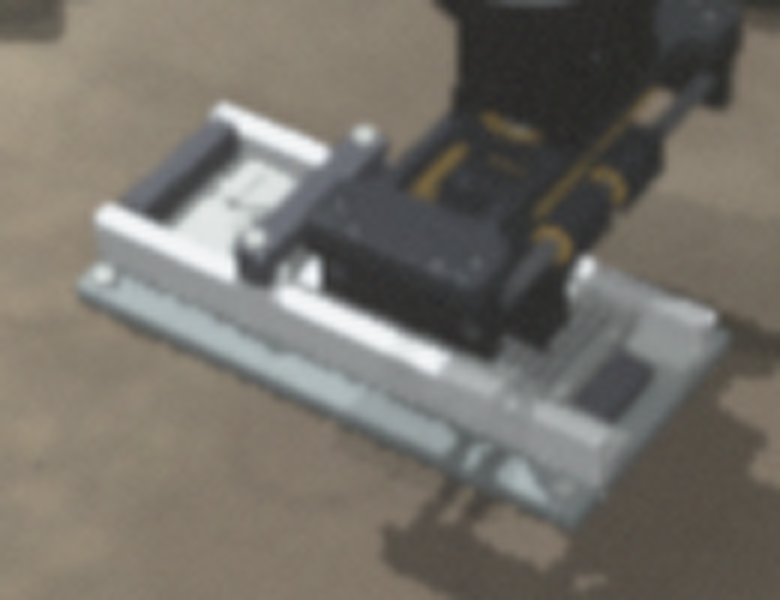

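```bash
python3 -m handwheel '[[0,-0.004,0,-0.001,0],[0,-0.008,0,-0.001,0],[0,-0.012,0,-0.001,0],[0,-0.016,0,-0.001,0],[0,-0.02,0,-0.001,0],[0,-0.024,0,-0.001,0],[0,-0.028,0,-0.001,0],[0,-0.03,0,-0.001,0],[0,-0.03,0,-0.001,0]]'
python3 - <<'E'
from h import *
cv2.imwrite("pics/s5.png",cv2.resize(read_camera("scene")[170:270,180:310],None,fx=6,fy=6,interpolation=cv2.INTER_CUBIC))
E
```

```text
time_s: 5.0
tool_pos: [0.5619, -0.0142, 0.0303]
tool_rot: [-180.0, -0.3, 173.4]
force: [-14.6, 2.2, 30.2]
grip_width: 0.0003
```

View pics/s5.png

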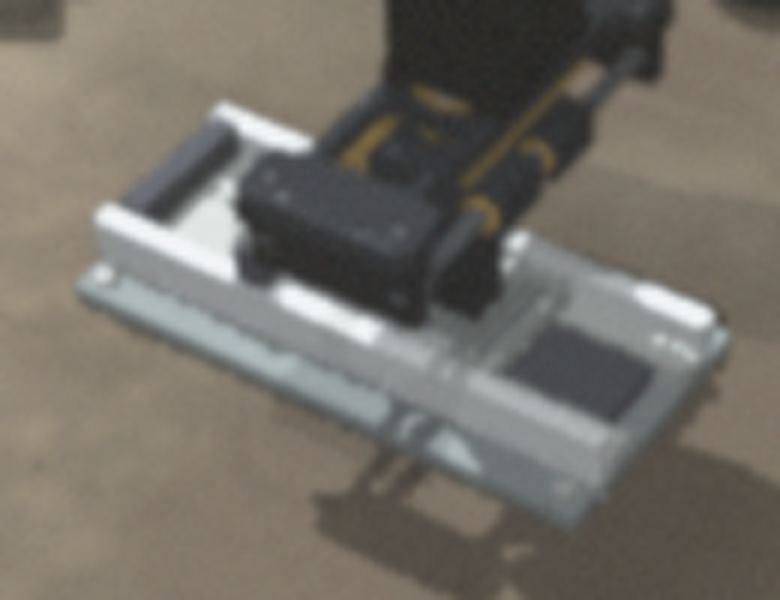

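```bash
python3 -m handwheel '[[0,-0.004,0,0,0],[0,-0.008,0,0,0],[0,-0.012,0,0,0],[0,-0.016,0,0,0],[0,-0.02,0,0,0],[0,-0.024,0,0,0],[0,-0.028,0,0,0],[0,-0.032,0,0,0],[0,-0.036,0,0,0],[0,-0.036,0,0,0]]'
python3 - <<'E'
from h import *
cv2.imwrite("pics/s6.png",cv2.resize(read_camera("scene")[170:270,180:310],None,fx=6,fy=6,interpolation=cv2.INTER_CUBIC))
E
```

```text
time_s: 6.05
tool_pos: [0.5942, -0.0176, 0.0303]
tool_rot: [-180.0, -0.7, 173.5]
force: [-22.9, 3.1, 36.2]
grip_width: 0.0006
```

View pics/s6.png

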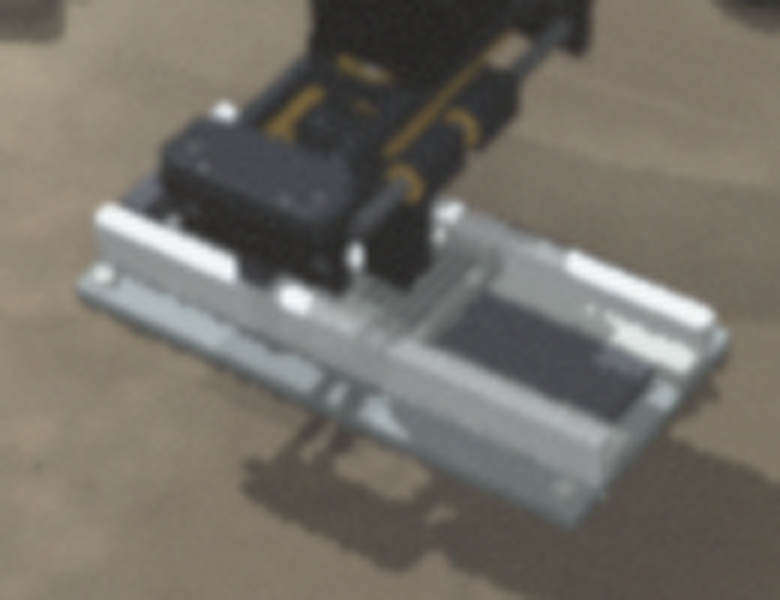

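```bash
python3 -m handwheel '[[0,-0.003,0,0,0],[0,-0.006,0,0,0],[0,-0.009,0,0,0],[0,-0.012,0,0,0],[0,-0.014,0,0,0],[0,-0.016,0,0,0],[0,-0.016,0,0,0],[0,-0.016,0,0,0]]'
python3 - <<'E'
from h import *
cv2.imwrite("pics/s7.png",cv2.resize(read_camera("scene")[170:270,180:310],None,fx=6,fy=6,interpolation=cv2.INTER_CUBIC))
E
```

```text
time_s: 6.9
tool_pos: [0.6067, -0.019, 0.0303]
tool_rot: [-180.0, -1.1, 173.5]
force: [-31.2, 3.2, 41.9]
grip_width: 0.0003
```

View pics/s7.png

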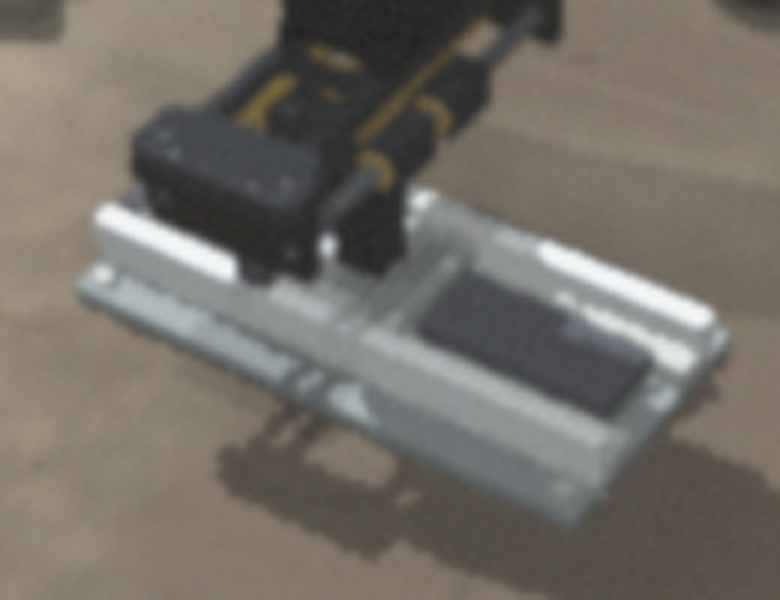

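```bash
python3 -m handwheel '[[0,-0.001,0,-0.0005,0],[0,-0.002,0,-0.001,0],[0,-0.003,0,-0.001,0],[0,-0.004,0,-0.001,0],[0,-0.004,0,-0.001,0]]'
python3 - <<'E'
from h import *
cv2.imwrite("pics/s8.png",cv2.resize(read_camera("scene")[170:270,180:310],None,fx=6,fy=6,interpolation=cv2.INTER_CUBIC))
cv2.imwrite("pics/w8.png",read_camera("wrist"))
E
```

```text
time_s: 7.45
tool_pos: [0.6068, -0.019, 0.0303]
tool_rot: [-179.9, -1.6, 173.5]
force: [-39.0, 3.7, 46.8]
grip_width: 0.0008
```

View pics/s8.png

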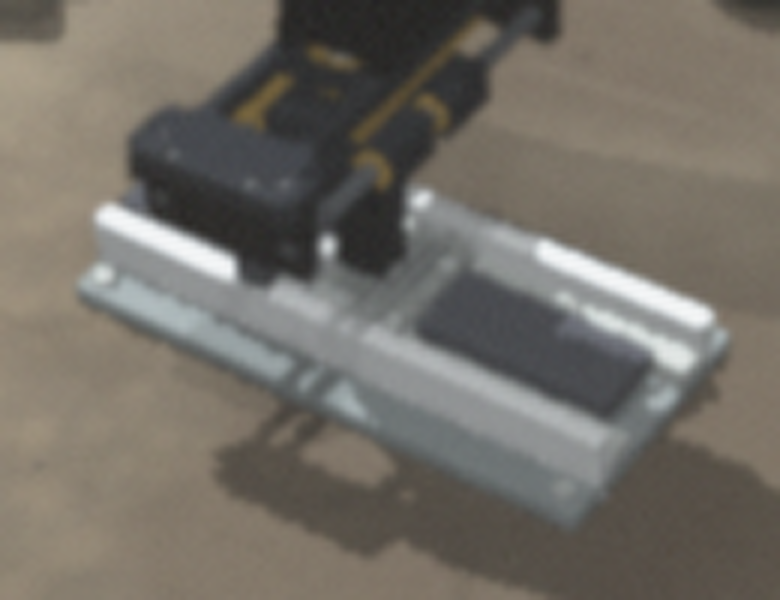

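View pics/w8.png

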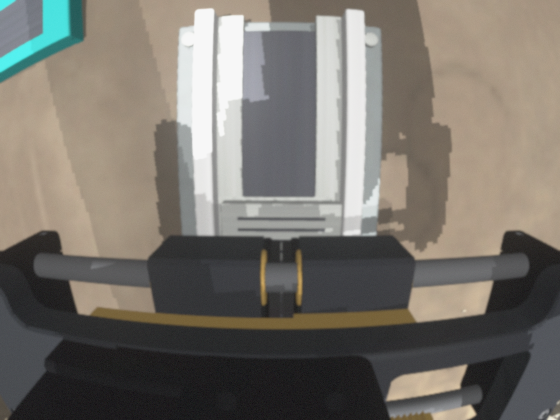

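The TCP has stopped moving while the push force rises from 31 to 39 N. In the wrist view the risen bed's front edge (row ~197) sits just behind the carrier's tail (row ~202). The carrier is home, so I'll ease off the push before lifting.

```bash
python3 -m handwheel '[[0,0.003,0,0,0],[0,0.006,0,0,0],[0,0.008,0,0,0],[0,0.008,0,0,0],[0,0.008,0,0,0]]'
```

```text
time_s: 8.05
tool_pos: [0.6066, -0.019, 0.0303]
tool_rot: [-180.0, -0.6, 173.5]
force: [-19.7, 2.8, 27.8]
grip_width: 0.0006
```

```bash
python3 -m handwheel '[[0,0.002,0,0,0],[0,0.004,0,0,0],[0,0.006,0,0,0],[0,0.006,0,0,0],[0,0.006,0,0,0]]'
```

```text
time_s: 8.55
tool_pos: [0.6065, -0.019, 0.0304]
tool_rot: [179.9, 0.1, 173.5]
force: [-5.2, 1.2, 13.7]
grip_width: 0.0001
```

```bash
python3 -m handwheel '[[0,0.001,0,-0.001,0],[0,0.002,0,-0.002,0],[0,0.003,0,-0.004,0],[0,0.004,0,-0.008,0],[0,0.004,0,-0.02,0],[0,0.004,0,-0.04,0],[0,0.004,0,-0.08,0],[0,0.02,0,-0.12,0],[0,0.06,0,-0.16,0],[0,0.1,0,-0.18,0],[0,0.1,0,-0.18,0],[0,0.1,0,-0.18,0]]'
python3 - <<'E'
from h import *
cv2.imwrite("pics/s9.png",cv2.resize(read_camera("scene")[170:270,180:310],None,fx=6,fy=6,interpolation=cv2.INTER_CUBIC))
print(camera_params("wrist"));cv2.imwrite("pics/w9.png",read_camera("wrist"))
E
```

```text
time_s: 9.75
tool_pos: [0.5063, -0.0086, 0.2093]
tool_rot: [-180.0, 0.2, 173.4]
force: [-0.5, -0.7, -0.1]
grip_width: 0.0005
{'camera_matrix': array([[325.1922621 ,   0.        , 280.85711906],
       [  0.        , 325.1922621 , 209.87522844],
       [  0.        ,   0.        ,   1.        ]]), 'R': array([[ 1.15400531e-01,  9.93318693e-01, -8.31172290e-04],
       [ 9.61552473e-01, -1.11500035e-01,  2.50967298e-01],
       [ 2.49197833e-01, -2.97609751e-02, -9.67995209e-01]]), 't': array([-0.04870242, -0.51548356,  0.24759285])}
```

View pics/s9.png

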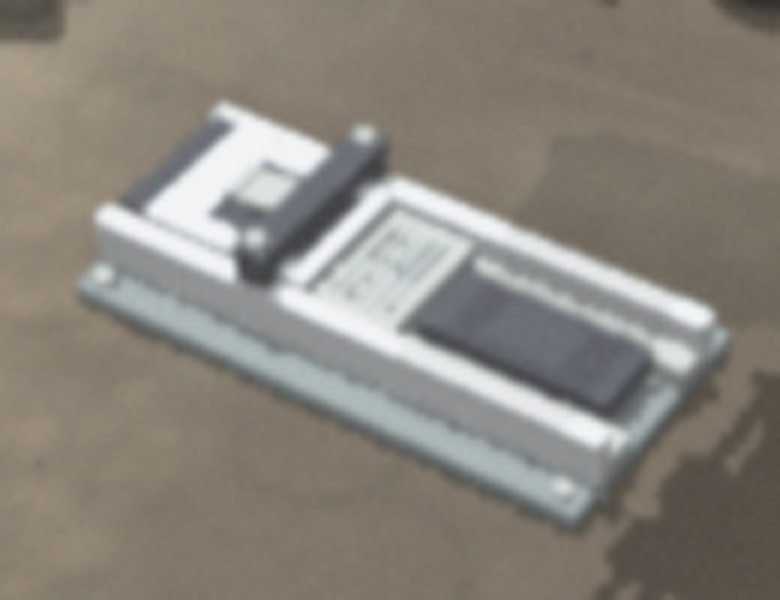

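View pics/w9.png

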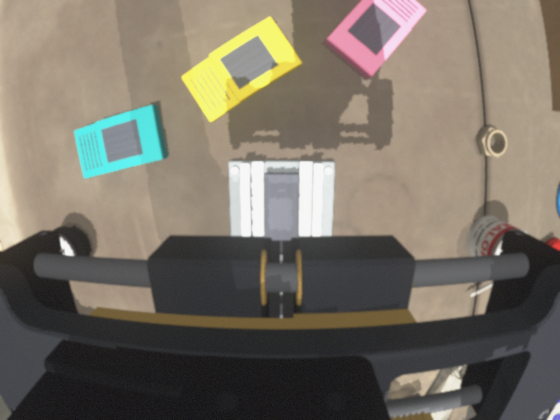

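```bash
python3 - <<'E'
from h import *
ps=camera_params("scene")
for n,uv,z in(("tailfar",(475,243),.03),("tailnear",(405,325),.03),("bedfarfront",(470,270),.028),("bednearfront",(412,330),.028),("stopfar",(222,125),.038),("stopnear",(140,208),.038),("br1",(365,133),.053),("br2",(255,240),.053)):
    d=onz(ps,(180+(uv[0]+.5)/6-.5,170+(uv[1]+.5)/6-.5),z,0)-[.5957,-.0193,0];print(n,d[:2]@[.9934,-.1149],d[:2]@[.1149,.9934])
print(get_obs()["force"])
E
```

```text
tailfar -0.019404467234528003 -0.031626763465952
tailnear -0.022449314729656968 0.023479373725685742
bedfarfront -0.02529506697211642 -0.018807807353977038
bednearfront -0.02512906563655814 0.02263884583959977
stopfar 0.10484238933644628 -0.029447154984591783
stopnear 0.10126056357398974 0.03077133452526641
br1 0.04098561711317927 -0.04255417460052525
br2 0.0400821982208027 0.03473414711095483
[-0.31132804  0.84386216 -0.30767404]
```

```bash
python3 -c "
from cell import *
print(sign_off())"
```

```text
the job is handed in; nothing more can be done
None
```

The carrier is home against the end stop, with the sprung bed risen behind it. I handed the job in at about 10 s of the 32 s limit; the sign-off gives no verdict.

**What I did:** With the fingers closed, I pressed the carrier down on its thumb step until the fingertips stood at z ≈ 30 mm, the step's height with the carrier on the channel floor. Keeping it pressed, I pushed it under the bridge and leaf spring until it stopped. I then eased off the push and the press, lifted straight up and backed away.

**Last checks:**
- **Home against the stop:** The tool stopped advancing while the push rose from 31 to 39 N. In the scene picture the tail measures about 4 mm past the bed's front edge, against 3 mm when home.
- **Bed and carrier:** The final picture shows the bed risen behind the tail and the carrier flat in its channel.
- **Clear of everything:** The force reading is about zero with the tool at z ≈ 0.21 m. I never went near the register, union nut or paste can.

**Disagreements and limits:**
- The scene camera's positions along the channel read about 2 to 5 mm short of the wrist camera's, so I compared points within one picture rather than trusting absolute values.
- I did not measure the leaf spring's lift directly; I inferred it from the block lying under the leaf.
- The fingertip press peaked at about 47 N, with 39 N of push at the same time. I took the 40 N limit to apply only to the arm and gripper body, not the fingertips. The wrist force stayed well under its 120 N limit.

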